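# Clear the headband away, work the sagging bolt free and hold the battery cage ajar

## Robot

A 7-joint arm with a two-finger parallel gripper is mounted at the origin on the work surface. World frame = base frame: x ahead of the robot, y to its left, z up, the work surface at z = 0. Lengths are in m, angles in rad, forces in N, time in s.
With the tool pointing down it reaches from about 0.425 to 0.875 m from the base axis. Payload 9.9 kg.
Tool frame: the origin (TCP) lies on the mounting face of the last link; the fingertips stand 173 mm ahead of it and the grasp point (between the pads) lies 155 mm ahead of it; z points along the fingers, y is the line along which they close (so a half turn about z gives the same grasp; the last joint's range is limited). The gripper opens to 85 mm and grips with 20 to 120 N. Pads are 22 mm wide; open, the fingers measure 114 mm over their backs; the gripper's body (76 mm by 85 mm) begins 54 mm behind the grasp point. The pads swing forward as they close: fully open they stand 13 mm farther back than shut.
Start: joints at [-1.266, 0.576, 0.025, 1.437, -0.015, 1.129, -0.057], TCP at [0.256, 0.625, 0.405] pointing down, gripper open.
Joint ranges: [-2.76, 2.76], [-0.34, 2.15], [-1.52, 1.57], [0.19, 2.46], [-1.09, 4.23], [0.17, 1.99], [-2.82, 2.82]. Speed limits (rad/s): [2.22, 2.22, 3.01, 3.01, 3.14, 3.14, 3.14].

## Interface

Orientations are given as a rotation vector (axis times angle).
In Python, from workcell import arm gives the robot as it stands.
- The arm moves only by the shell command python3 -m inch 'ROWS' [OPENING] [FORCE]. ROWS is a JSON object of lists of equal length, an entry for each row: "linear": the shift along the world's x, y, z in cm, a list of three; "rot": the turn, a rotation vector about the world's x, y, z in degrees, a list of three. In form: {"linear": [[x, y, z], ...], "rot": [[wx, wy, wz], ...]}. A call has 1 to 5 rows; each row is the pose to reach, as a shift and turn from the pose commanded when the call began; what a row does not reach only later rows make up. A row lasts 1/12 s, in which the tool goes at most 41.7 mm and 7.16 degrees, less where a joint would pass 70% of its speed; a pose out of reach is approached as far as the arm can. A call with a gripper value outside its range is refused whole. OPENING is the opening, from 0 (shut) to 1 (fully open), set as the call begins (- or left out, the last holds). The fingers move at their own pace and stop on an object; FORCE is the grip in N (left out, the last holds). Time passes only in rows, so rows that repeat a pose let the fingers close. It gives the time, the measured TCP pose, the force, the opening and the grip force at its end, in the units of the state.
- arm.sense(): the state, without advancing time (a new reading comes with each control period).
- arm.get_image(name): name is "side" or "top" or "wrist"; returns a dict with "pixels" (384x512x3 uint8, blue, green, red), "intrinsics" (3x3 intrinsics, pixels), "k1" (the pictures are not rectified: a ray, as slopes to the right and down, at radius r is drawn at 1 + k1 r^2 times it, then the intrinsics apply), "eye" and "attitude" of the camera in the world. Camera axes: x right, y up, looking along -z (the intrinsics and any distortion apply to the point x, -y, -z); pixel columns grow to the right and rows downward; lengths in m; the calibration is good to about 2 mm. A picture is of the moment at which its call begins. There is no depth.
- arm.close_job(): hands the job in; it is judged then, once.
The state is a dict: "time": time; "q": joint angles; "qd": joint speeds; "effort": joint torques, N m; "tcp_pos": TCP position; "tool_rot": TCP orientation; "contact_force": force on the tool from outside, world axes, zero at the start; "wrist_torque": the same for the moment, N m; "finger_gap": finger opening in m; "gripper_force": force on a finger pad.
Only numpy, scipy, OpenCV 4.12 (cv2) and the standard library are available. Lean on these libraries where they do the work, as an engineer would, in place of code of your own. Each camera call takes 0.05 s, during which the arm holds its last target. There are 200 camera calls.

## Task

The blue magnifier headband stands in the way of the battery cage's gate: pick it up and hang it over the aluminium rail, one arm on each side of the bar, and let go of it. Then take the red grip of the gate's sagging bolt, lift the bolt over the bent keeper while drawing it fully back, and pull the gate open towards the robot until its free edge is about 10 cm out. The gate's spring would shut it, so finish still holding it there with the gripper; do not let go, and leave the other things on the bench where they are.

Things in the scene. Friction and masses are not known exactly. Their poses are not given: they have to be found in the camera images.
- headband: Rigid blue U-shaped headband frame with black temple pads, standing upright on the pads with the crown on top, 158 mm wide along its y, band 30 mm wide along its x (pads 46 mm), 134 mm tall with knob, 0.16 kg. Origin on the bench midway between the pads, z up. Inner gap between the arms 130 mm at the pads; the crown's underside is flat for 40 mm and 100 mm above the origin. A half turn about z makes no difference.
- headband_knob (a point): Orange round adjusting knob on top of the crown, the place to grip the headband: 30 mm diameter, upright, from 104 to 134 mm above the headband's origin; this point is on its axis at 119 mm.
- headband_crown (a point): Middle of the underside of the headband's crown, 100 mm above its origin; this rests on the bar when hung.
- rail: Fixed hanging rail: aluminium bar 12 mm thick along its x, 220 mm between two upright posts (at x = -110 and +110 mm), centre line 140 mm above the bench, free below down to a 12 mm base plate 260 x 70 mm. Origin on the bench under the middle of the bar. The headband hangs with its x along the bar.
- rail_mid (a point): Middle of the bar's centre line, 140 mm above the bench.
- cage: Fixed grey wire battery cage with a yellow gate, 170 mm tall, reaching 190 mm back along its +x and from -175 to +155 mm along its y. Origin on the bench under the middle of the gate opening, in the plane of the shut gate (16 mm thick, 260 mm wide, from y = -130 to +130 mm). Its -x points out of the gate towards the robot. Gate hinge (upright line) at x = 0, y = +130 mm; latch post from y = -135 to -175 mm.
- keeper: Brass keeper on the front of the latch post: two cheeks up to 174 mm above the bench and an upright bent lip across the side towards the gate, 30 mm wide, at y = -139 mm in the cage's frame, its top 142 mm above the bench. The shut bolt's turned-down nose hangs behind this lip. Origin on the line of the bolt (28 mm in front of the cage's origin plane, y = 0 in the cage's frame, 150 mm above the bench).
- gate (a joint): Gate angle, rad: 0 shut, grows as the gate swings out towards the cage's -x (limit 1.2). A spring shuts it with about 0.25 N m at 0.4 rad. 10 cm at the free edge (260 mm from the hinge) is 0.39 rad.
- barrel (a joint): How far the loose bolt with its guides is lifted, m: 0 hanging down (sagging), limit 0.018; the nose clears the lip from about 0.011. Weighs 0.26 kg together and drops again when let go.
- bolt (a joint): How far the bolt is drawn back out of the keeper along the gate towards the hinge (the cage's +y while the gate is shut), m: 0 to about 0.007 latched (loose play), end stop 0.042; clear of the keeper from about 0.025. Sliding friction about 1 N.
- bolt_grip (a point): Red upright round grip of the bolt, 16 mm diameter, 46 mm tall; this point is on its axis, 208 mm above the bench when sagging; the red part reaches 29 mm below to 17 mm above it. Stands 28 mm in front of the gate's middle plane, and 175 mm from the hinge line (measured along the gate) less the bolt's draw. Clear of the gate's top (170 mm) all round, to be pinched from above.
- bolt_nose (a point): Lower end of the bolt's turned-down nose (10 x 12 mm), 18 mm below the bolt's line.
- gate_hinge (a point): Point on the upright hinge line of the gate, 170 mm above the bench.
- gate_stile (a point): Top of the gate's free edge, in its middle plane, 260 mm from the hinge line.
- multimeter: Bystander: orange multimeter lying flat, 150 x 78 x 38 mm.
- open_pack: Bystander: open black battery case with green cells, 240 x 110 x 45 mm.
- screwdriver: Bystander: red-handled screwdriver lying flat.
- parts_tray: Bystander: blue divided parts tray, 100 x 140 x 30 mm.
- cleaner: Bystander: white cleaner bottle, 54 mm diameter, 130 mm tall.
- tape_roll: Bystander: yellow tape roll lying flat, 84 mm diameter, 24 mm tall.
Mind the look-alikes: they are no part of the job. What is shaped like the headband but white is not meant.

How it is judged:
By the outcome, as a careful person would: the job done as asked, in the order asked, and still so for the second after the job is handed in, while the arm keeps its last pose, push and grip.
It also fails if it takes over 58 s, if anything falls off the work surface, if the arm or the gripper's body presses on something with over 40 N, if the wrist force passes 120 N, or if a joint passes its speed limit or range.

## Working session

There is one attempt and no reset: what is moved stays moved. The work goes in short steps, Python scripts to look and compute and a shell command to move; the robot and the scene stay as the last step left them, time stands still between calls to the robot, and variables do not carry over. Pictures are saved under pics/ and viewed, at most 10 in all, crops included, and the job is handed in when it is done.

```bash
mkdir -p pics; cat > h.py <<'E'
import numpy as np, cv2
from scipy.spatial.transform import Rotation as R
from workcell import arm
def R_of(a):
    a=np.array(a,float)
    return a if a.shape==(3,3) else (R.from_rotvec(a).as_matrix() if a.size==3 else R.from_quat(a).as_matrix())
def ray(im,uv):
    K=np.array(im["intrinsics"]);k=im["k1"]
    p=cv2.undistortPoints(np.array([[uv]],float),K,np.array([k,0,0,0,0.]))[0,0]
    d=R_of(im["attitude"])@np.array([p[0],-p[1],-1.]); return np.array(im["eye"]),d/np.linalg.norm(d)
def onz(im,uv,z):
    e,d=ray(im,uv); return e+d*(z-e[2])/d[2]
def tri(i1,u1,i2,u2):
    a,d=ray(i1,u1);b,f=ray(i2,u2)
    s=np.linalg.lstsq(np.c_[d,-f],b-a,rcond=None)[0]
    p,q=a+d*s[0],b+f*s[1]; return (p+q)/2,np.linalg.norm(p-q)
def proj(im,P):
    c=R_of(im["attitude"]).T@(np.array(P)-np.array(im["eye"])); s=np.array([c[0],-c[1]])/-c[2]
    s=s*(1+im["k1"]*(s@s)); K=np.array(im["intrinsics"]); return K[:2,:2]@s+K[:2,2]
E
python3 - <<'E'
from h import *
import pickle
D={n:arm.get_image(n) for n in("side","top","wrist")}
pickle.dump(D,open("d0.pkl","wb"))
for n in D:
    print(n,D[n]["eye"],D[n]["attitude"],D[n]["k1"],D[n]["intrinsics"])
for n in("side","top"): cv2.imwrite(f"pics/{n}0.png",cv2.resize(D[n]["pixels"],(800,600)))
print(arm.sense())
E
```

```text
side [-0.073671   -0.64603383  0.94250054] [ 0.75705679 -0.30919841 -0.68816278] -0.03535146046703021 [[348.33438324   0.         248.98030725]
 [  0.         348.33438324 195.86263025]
 [  0.           0.           1.        ]]
top [ 0.26107799 -0.047524    1.42214934] [ 0.12873008 -0.1340782  -1.57861666] -0.012818043127264154 [[353.88562609   0.         254.469233  ]
 [  0.         353.88562609 189.04470446]
 [  0.           0.           1.        ]]
wrist [0.18971834 0.65100779 0.3739203 ] [-0.25164648 -0.16749985  1.17425905] -0.041707289770831414 [[288.63667803   0.         261.4852915 ]
 [  0.         288.63667803 193.23306467]
 [  0.           0.           1.        ]]
{'time': 0.15, 'q': array([-1.26578748,  0.57635085,  0.02483656,  1.43770386, -0.01503027,
        1.12899038, -0.05647154]), 'qd': array([-0.00012603, -0.00127114, -0.00135016, -0.00213694, -0.00063907,
       -0.00127596,  0.0006924 ]), 'effort': array([ 3.89906185e-03, -7.66264272e+01,  2.25340582e+00, -2.86187571e+01,
        1.56610168e-02,  9.72279464e-03, -2.30612960e-05]), 'tcp_pos': array([0.25580849, 0.62452342, 0.40403623]), 'tool_rot': array([-6.06767036e-01, -3.08221691e+00,  1.96313025e-03]), 'contact_force': array([-0.1714585 ,  0.41878625,  0.02932109]), 'wrist_torque': array([ 0.02611913,  0.02906946, -0.00720961]), 'gripper_force': 0.0, 'finger_gap': 0.0855742403450084}
```

View pics/side0.png

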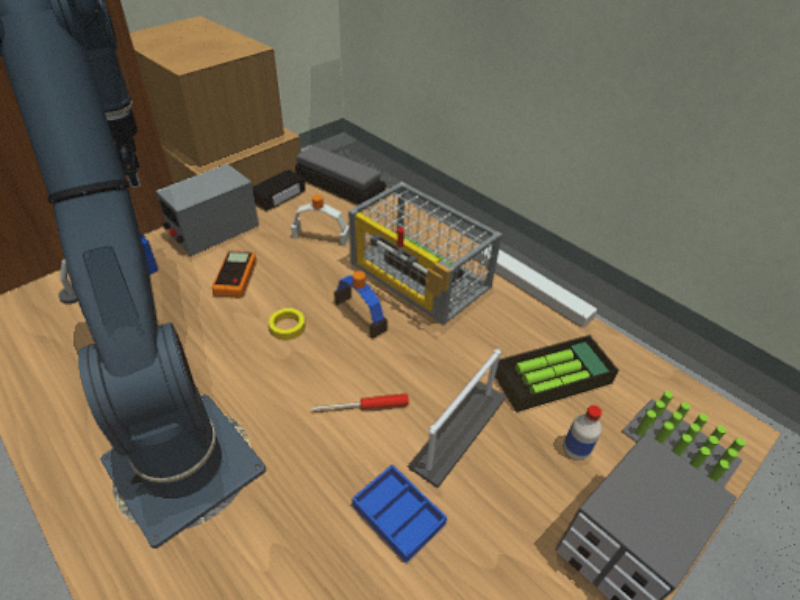

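View pics/top0.png

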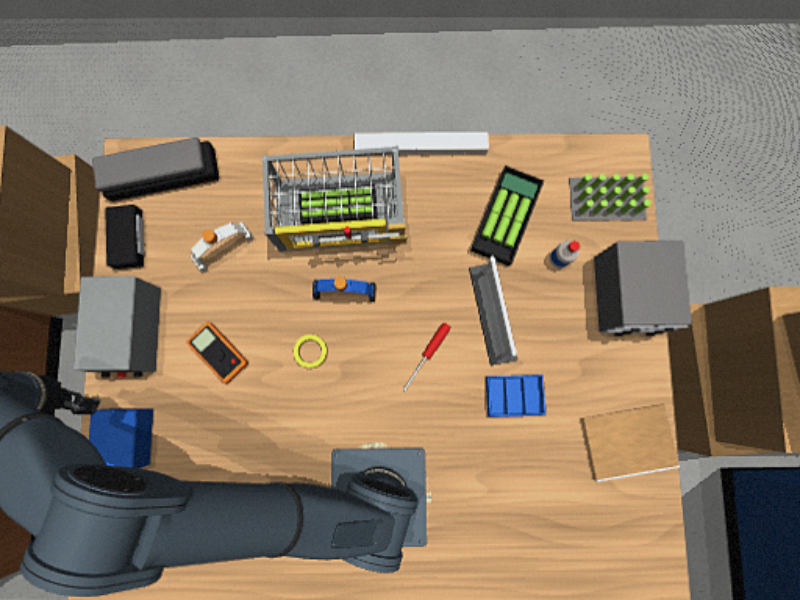

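```bash
python3 - <<'E'
from h import *
import pickle
D=pickle.load(open("d0.pkl","rb"))
for n in("side","top"):
    hsv=cv2.cvtColor(D[n]["pixels"],cv2.COLOR_BGR2HSV)
    for c,lo,hi in(("orange",(8,170,150),(16,255,255)),("red",(0,190,90),(4,255,255)),("blue",(108,150,50),(125,255,255)),("yellow",(24,170,100),(30,255,255)),):
        m=cv2.inRange(hsv,lo,hi)
        if c=="red": m|=cv2.inRange(hsv,(175,190,90),(180,255,255))
        k,l,s,ce=cv2.connectedComponentsWithStats(m)
        for i in range(1,k):
            if s[i,4]>12: print(n,c,s[i],ce[i].round(1))
s=cv2.resize(D["side"]["pixels"][110:250,200:340],(560,560),interpolation=cv2.INTER_CUBIC)[:, :400]
t=cv2.resize(D["top"]["pixels"][85:225,170:270],(400,560),interpolation=cv2.INTER_CUBIC)
cv2.imwrite("pics/c1.png",np.hstack([s,t]))
a=cv2.resize(D["top"]["pixels"][155:240,285:345],(420,595),interpolation=cv2.INTER_CUBIC)
b=cv2.resize(D["side"]["pixels"][215:315,255:325],(380,543),interpolation=cv2.INTER_CUBIC)
cv2.imwrite("pics/c2.png",np.hstack([a,cv2.copyMakeBorder(b,0,52,0,0,0)]))
E
```

```text
side orange [200 125   7   4  22] [202.8 126.4]
side orange [136 162  27  24 109] [151.1 178.1]
side orange [226 173   8   6  39] [229.5 175.8]
side red [255 146   3   8  15] [256.3 148.6]
side red [231 253  30   8 179] [246.1 256.4]
side red [376 260   9   7  48] [380.1 262.8]
side blue [ 90 150  11  25  91] [ 95.  163.2]
side blue [219 177   6   5  21] [222.1 178.9]
side blue [229 182  16  24 153] [237.8 193.5]
side blue [ 226  298   60   58 1465] [255.4 328.1]
side yellow [228 136  26  17  95] [240.7 144.1]
side yellow [258 152  23  16  88] [268.6 160.6]
side yellow [172 197  23  20 241] [182.9 206.9]
top orange [129 147   8   8  42] [132.9 150.3]
top orange [214 177   4   8  16] [215.5 180.3]
top orange [120 206  37  39 196] [139.7 225.5]
top red [220 145   4   5  15] [221.5 147.1]
top red [364 155   7   6  31] [367.1 157.3]
top red [271 207  17  23 139] [279.  217.5]
top blue [353 160   9  10  36] [355.6 165.5]
top blue [201 179  14   9  93] [207.2 182.4]
top blue [221 179  18  11 127] [229.9 183.6]
top blue [311 240  38  27 881] [329.5 253. ]
top blue [  57  262   41   37 1231] [ 77.2 278.9]
top yellow [176 140  71  10 257] [210.4 144.3]
top yellow [190 155   8   2  14] [193.2 155.5]
```

View pics/c1.png

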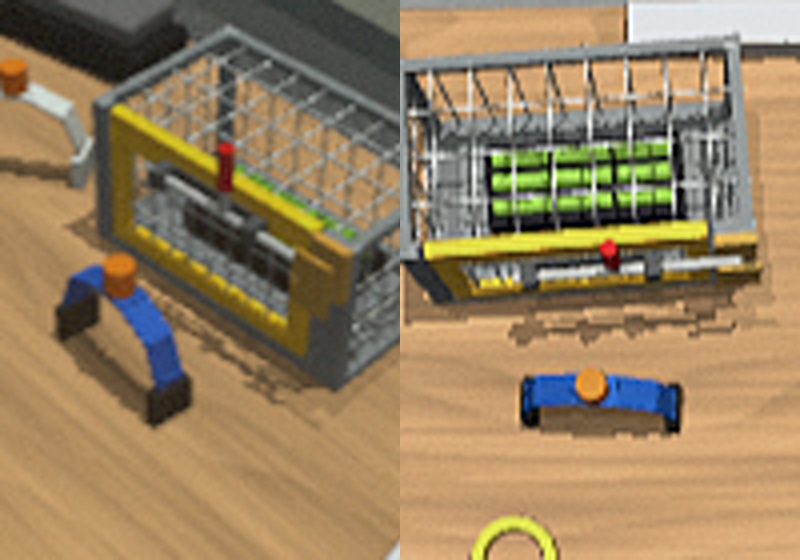

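View pics/c2.png

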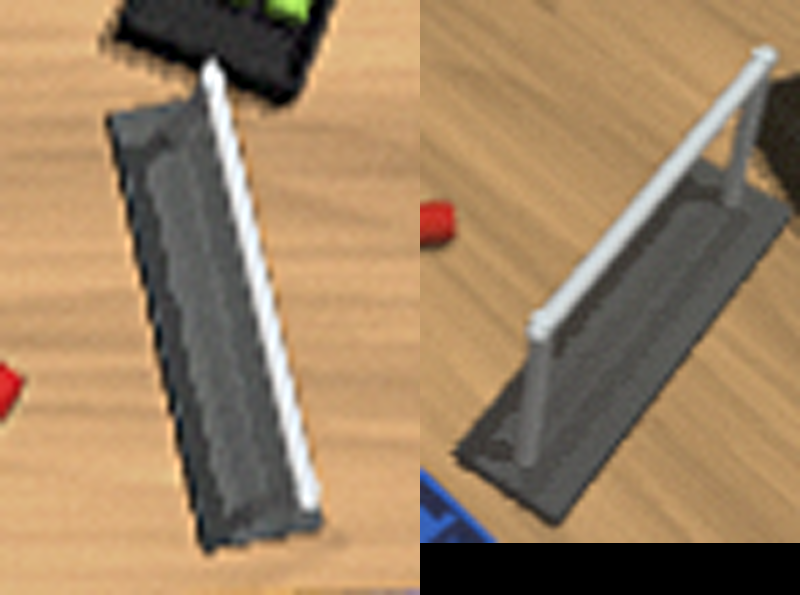

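```bash
python3 - <<'E'
from h import *
import pickle
D=pickle.load(open("d0.pkl","rb")); S,T=D["side"],D["top"]
ct=lambda x,y,s,ox,oy:((x+.5)/s-.5+ox,(y+.5)/s-.5+oy)
kt=ct(591-400,385,4,170,85); ks=ct(121,275,4,200,110)
print("knob",tri(S,ks,T,kt), onz(T,kt,.13))
print("pads(top view outer top)",onz(T,ct(529-400,388,4,170,85),.05),onz(T,ct(675-400,395,4,170,85),.05))
a=tri(S,ct(345,52,5.43,255,215),T,ct(211,68,7,285,155)); b=tri(S,ct(120,325,5.43,255,215),T,ct(307,500,7,285,155))
print("rail",a,b,"len",np.linalg.norm(a[0]-b[0]),"yaw",np.degrees(np.arctan2(*(a[0]-b[0])[1::-1])))
for y in(.146,):
  A=onz(T,ct(211,68,7,285,155),y);B=onz(T,ct(307,500,7,285,155),y);print(A,B,np.linalg.norm(A-B))
print("grip top",tri(S,ct(226,150,4,200,110),T,ct(609-400,247,4,170,85)))
# gate top edge
print("gate top ends",onz(T,ct(428-400,247,4,170,85),.17),onz(T,ct(707-400,228,4,170,85),.17))
print("gate side", onz(S,ct(113,107,4,200,110),.17),onz(S,ct(322,230,4,200,110),.17))
E
```

```text
knob (array([0.51373864, 0.08499688, 0.11997087]), np.float64(0.0010237157953834613)) [0.5113613  0.08424978 0.13      ]
pads(top view outer top) [0.52455661 0.15355334 0.05      ] [0.5158585  0.00957109 0.05      ]
rail (array([ 0.56589344, -0.27671394,  0.14401945]), np.float64(0.0031397111937558624)) (array([ 0.33926728, -0.31828863,  0.14647301]), np.float64(0.0023954346930733423)) len 0.2304211171519498 yaw 10.39535430946345
[ 0.56666188 -0.27742504  0.146     ] [ 0.33833412 -0.31764452  0.146     ] 0.23184299539760717
grip top (array([0.61605383, 0.06014346, 0.22216175]), np.float64(0.0014084911085520799))
gate top ends [0.63406667 0.23020494 0.17      ] [ 0.64913253 -0.02547852  0.17      ]
gate side [0.63020627 0.23410524 0.17      ] [ 0.64880572 -0.02903074  0.17      ]
```

```bash

python3 -m inch '{"linear":[[1.8,-3.7,0],[3.6,-7.4,0],[5.4,-11.1,0],[7.2,-14.8,0],[9,-18.5,0]],"rot":[[0,0,4],[0,0,8],[0,0,12],[0,0,16],[0,0,18]]}' 1
python3 -m inch '{"linear":[[1.8,-3.7,0],[3.6,-7.4,0],[5.4,-11.1,0],[7.2,-14.8,0],[9,-18.5,0]],"rot":[[0,0,0],[0,0,0],[0,0,0],[0,0,0],[0,0,0]]}'
python3 -m inch '{"linear":[[1.6,-3.7,0],[3.2,-7.4,0],[4.8,-11.1,0],[6.4,-14.8,0],[7.7,-16.9,0]],"rot":[[0,0,0],[0,0,0],[0,0,0],[0,0,0],[0,0,0]]}'
python3 - <<'E'
from h import *
im=arm.get_image("wrist"); im=arm.get_image("wrist"); s=arm.sense(); print(s["tcp_pos"],s["tool_rot"],s["time"],s["q"])
Rm=R.from_rotvec(s["tool_rot"]).as_matrix(); print("y axis",Rm[:,1],"z",Rm[:,2])
cv2.imwrite("pics/w1.png",im["pixels"])
for n,P in(("knob",[.513,.085,.134]),("pad+",[.525,.16,.03]),("pad-",[.516,.01,.03]),("grip",[.616,.06,.222])): print(n,proj(im,P))
import pickle; pickle.dump(im,open("w1.pkl","wb"))
E
```

```text
time: 0.57
tcp_pos: [0.3463, 0.4377, 0.4045]
tool_rot: [-0.11, -3.14, 0.001]
contact_force: [0.7, 0.8, -0.3]
finger_gap: 0.0854
gripper_force: 0.0
time: 0.98
tcp_pos: [0.4363, 0.2527, 0.4047]
tool_rot: [0.117, 3.139, 0.0]
contact_force: [1.6, 0.9, 0.6]
finger_gap: 0.0851
gripper_force: 0.0
time: 1.4
tcp_pos: [0.5135, 0.0809, 0.4048]
tool_rot: [0.124, 3.139, -0.003]
contact_force: [0.3, -0.3, 0.7]
finger_gap: 0.0853
gripper_force: 0.0
[0.51441663 0.08081911 0.4046242 ] [ 0.12891873  3.13803855 -0.0032993 ] 1.5 [-0.29182371  0.34755045  0.06208237  1.84345118 -0.0231762   0.95103312
  1.26869006]
y axis [ 0.08202757  0.99662793 -0.00206207] z [ 8.18322623e-04 -2.13639456e-03 -9.99997383e-01]
knob [270.99893843 190.06622146]
pad+ [330.58283803 171.44430322]
pad- [207.6136146  174.05109592]
grip [249.18254442 371.3351957 ]
```

View pics/w1.png

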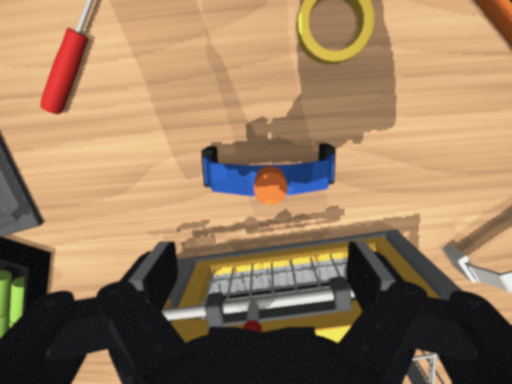

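```bash
python3 - <<'E'
from h import *
import pickle
im=pickle.load(open("w1.pkl","rb")); print(im["eye"],R_of(im["attitude"])[:,2])
hsv=cv2.cvtColor(im["pixels"],cv2.COLOR_BGR2HSV)
m=cv2.inRange(hsv,(5,150,120),(18,255,255)); m[:,:230]=0;m[:,310:]=0;m[:150]=0;m[215:]=0
x,y,w,h=cv2.boundingRect(m); print(x,y,w,h)
print("knob top",onz(im,(x+w/2-.5,y+w/2-.5),.134),onz(im,(x+w/2-.5,y+h/2-.5),.119), "diam",np.linalg.norm(onz(im,(x,y+15),.134)-onz(im,(x+w,y+15),.134)))
b=cv2.inRange(hsv,(108,130,40),(125,255,255)); b[:,:190]=0;b[:,350:]=0;b[:150]=0;b[205:]=0
# outer pad/arm ends: column extents
for lo,hi in((203,209),(329,335)):
    r,c=np.nonzero(b[:,lo:hi]); u=(lo+hi-1)/2; print(u,r.min(),r.max(), onz(im,(u,r.min()),.046),onz(im,(u,r.max()),.06))
print(cv2.minAreaRect(cv2.findNonZero(b)))
# grip
for P in ([.616,.06,.222],[.64,-.025,.17],[.634,.23,.17]): print(proj(im,P))
E
```

```text
[0.44442044 0.08315774 0.37464301] [-0.28200399  0.02634025  0.95905159]
255 171 31 34
knob top [0.50929264 0.08440744 0.134     ] [0.51475787 0.08437975 0.119     ] diam 0.026752781354041025
205.5 156 184 [0.49145513 0.01380301 0.046     ] [0.52096768 0.01243915 0.06      ]
331.5 153 182 [0.49978461 0.15784262 0.046     ] [0.53021674 0.15415309 0.06      ]
((268.3884582519531, 174.05514526367188), (39.117584228515625, 130.1071014404297), 88.61408233642578)
[249.18254442 371.3351957 ]
[159.9528665  346.51269909]
[447.24965589 320.94868309]
```

```bash

python3 -m inch '{"linear":[[-0.1,0.4,-3],[-0.1,0.4,-6],[-0.1,0.4,-9],[-0.1,0.4,-12],[-0.1,0.4,-12.5]],"rot":[[0,0,0],[0,0,0],[0,0,0],[0,0,0],[0,0,0]]}'
python3 -m inch '{"linear":[[0,0,0],[0,0,0],[0,0,0],[0,0,0],[0,0,0]],"rot":[[0,0,0],[0,0,0],[0,0,0],[0,0,0],[0,0,0]]}' 0 40
python3 -m inch '{"linear":[[0,0,0],[0,0,0],[0,0,0],[0,0,0],[0,0,0]],"rot":[[0,0,0],[0,0,0],[0,0,0],[0,0,0],[0,0,0]]}'
```

```text
time: 1.92
tcp_pos: [0.5101, 0.0903, 0.2757]
tool_rot: [-0.115, -3.133, 0.002]
contact_force: [-1.2, -0.4, 0.0]
finger_gap: 0.0855
gripper_force: 0.0
time: 2.33
tcp_pos: [0.5122, 0.0895, 0.2811]
tool_rot: [0.117, 3.137, 0.001]
contact_force: [-0.4, -0.3, 4.0]
finger_gap: 0.0287
gripper_force: 41.5
time: 2.75
tcp_pos: [0.5123, 0.0893, 0.2809]
tool_rot: [0.118, 3.137, 0.0]
contact_force: [-0.9, -1.9, 8.0]
finger_gap: 0.0291
gripper_force: 41.7
```

```bash

python3 -m inch '{"linear":[[0,0,1],[0,0,3.5],[0,0,7],[0,0,10.5],[0,0,14]],"rot":[[0,0,0],[0,0,0],[0,0,0],[0,0,0],[0,0,0]]}'
python3 -m inch '{"linear":[[0,-1,2],[0,-3,4],[-0.8,-6,6],[-1.6,-9.5,6],[-2,-13,6]],"rot":[[0,0,0],[0,0,3],[0,0,6],[0,0,9],[0,0,12]]}'
python3 -m inch '{"linear":[[-0.5,-3,0],[-1,-6,0],[-1.5,-9,0],[-2,-12,0],[-2.5,-15,0]],"rot":[[0,0,1.8],[0,0,1.8],[0,0,1.8],[0,0,1.8],[0,0,1.8]]}'
python3 -m inch '{"linear":[[-0.5,-3,0],[-1,-6,0],[-1.5,-9,0],[-1.5,-10.3,0],[-1.5,-10.6,0]],"rot":[[0,0,0],[0,0,0],[0,0,0],[0,0,0],[0,0,0]]}'
python3 - <<'E'
from h import *
for i in range(5): im=arm.get_image("side")
t=arm.get_image("top"); s=arm.sense(); print(s["tcp_pos"],s["tool_rot"],s["time"],s["contact_force"],s["finger_gap"]); print(R.from_rotvec(s["tool_rot"]).as_matrix()[:,1:])
import pickle; pickle.dump((im,t),open("d2.pkl","wb"))
a=cv2.resize(im["pixels"][120:320,190:340],(400,533),interpolation=cv2.INTER_CUBIC)
b=cv2.resize(t["pixels"][100:300,240:390],(400,533),interpolation=cv2.INTER_CUBIC)
cv2.imwrite("pics/p3.png",np.hstack([a,b]))
E
```

```text
time: 3.17
tcp_pos: [0.5113, 0.0896, 0.422]
tool_rot: [-0.117, -3.139, -0.0]
contact_force: [1.1, 0.2, -1.1]
finger_gap: 0.0287
gripper_force: 40.8
time: 3.58
tcp_pos: [0.4908, -0.0412, 0.4818]
tool_rot: [-0.218, 3.131, 0.0]
contact_force: [0.4, -0.6, -1.8]
finger_gap: 0.0289
gripper_force: 41.0
time: 4.0
tcp_pos: [0.466, -0.1915, 0.4806]
tool_rot: [-0.261, 3.13, 0.0]
contact_force: [0.3, -0.3, -1.6]
finger_gap: 0.0292
gripper_force: 40.9
time: 4.42
tcp_pos: [0.4507, -0.299, 0.4802]
tool_rot: [0.254, -3.131, 0.002]
contact_force: [-0.6, 0.1, -1.0]
finger_gap: 0.0289
gripper_force: 40.9
[ 0.45233251 -0.29488685  0.47985233] [-2.64355008e-01  3.13014740e+00  1.03751535e-03] 4.7167 [ 0.22498237 -0.22013084 -1.6119244 ] 0.029076908939780426
[[-1.67712840e-01  2.45273449e-04]
 [ 9.85835688e-01  6.83632245e-04]
 [ 6.32813724e-04 -9.99999736e-01]]
```

View pics/p3.png

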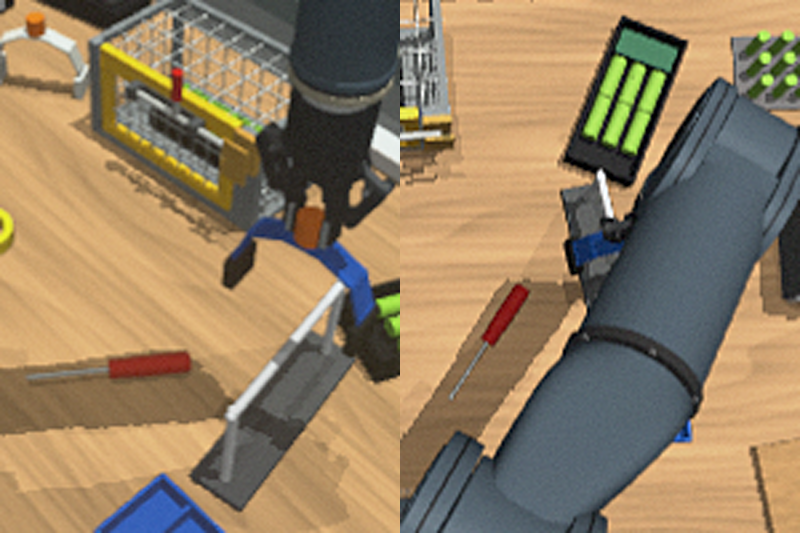

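```bash

python3 -m inch '{"linear":[[0,-0.25,-2],[0,-0.25,-5],[0,-0.25,-8],[0,-0.25,-11],[0,-0.25,-13]],"rot":[[0,0,0.5],[0,0,0.5],[0,0,0.5],[0,0,0.5],[0,0,0.5]]}'
python3 -m inch '{"linear":[[0,0,-0.4],[0,0,-0.8],[0,0,-1.2],[0,0,-1.5],[0,0,-1.8]],"rot":[[0,0,0],[0,0,0],[0,0,0],[0,0,0],[0,0,0]]}'
python3 - <<'E'
from h import *
im=arm.get_image("side");im=arm.get_image("side"); s=arm.sense(); print(s["tcp_pos"],s["contact_force"])
cv2.imwrite("pics/p4.png",cv2.resize(im["pixels"][150:320,220:360],(494,600),interpolation=cv2.INTER_CUBIC))
E
```

```text
time: 5.13
tcp_pos: [0.4518, -0.2973, 0.3475]
tool_rot: [0.277, -3.128, -0.002]
contact_force: [-0.7, -0.2, -0.8]
finger_gap: 0.029
gripper_force: 40.8
time: 5.55
tcp_pos: [0.4522, -0.299, 0.3326]
tool_rot: [-0.275, 3.128, -0.002]
contact_force: [0.3, -0.1, -1.4]
finger_gap: 0.029
gripper_force: 40.8
[ 0.45197468 -0.29887593  0.33203819] [-0.03101246  0.0415325  -1.68734311]
```

View pics/p4.png

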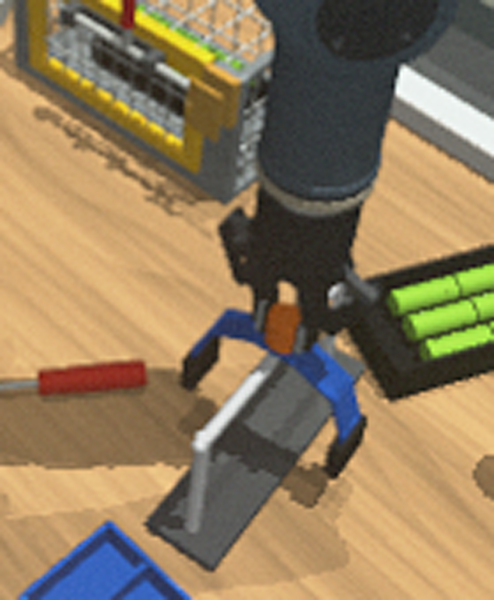

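```bash

python3 -m inch '{"linear":[[0,0.1,-0.2],[0,0.1,-0.4],[0,0.1,-0.5],[0,0.1,-0.5],[0,0.1,-0.5]],"rot":[[0,0,0],[0,0,0],[0,0,0],[0,0,0],[0,0,0]]}'
python3 - <<'E'
from h import *
im=arm.get_image("side"); s=arm.sense(); print(s["tcp_pos"],s["contact_force"],s["wrist_torque"])
E
```

```text
time: 6.07
tcp_pos: [0.4519, -0.2979, 0.3267]
tool_rot: [-0.274, 3.13, -0.0]
contact_force: [0.3, 0.1, -1.1]
finger_gap: 0.0287
gripper_force: 41.2
[ 0.45188478 -0.297905    0.32671702] [-0.70363881  0.22009503 -1.25740811] [-0.01451608 -0.02125863  0.00904268]
```

```bash

python3 -m inch '{"linear":[[0,0,-0.1],[0,0,-0.15],[0,0,-0.15],[0,0,-0.15]],"rot":[[0,0,0],[0,0,0],[0,0,0],[0,0,0]]}'
python3 -m inch '{"linear":[[0,0,-0.1],[0,0,-0.15],[0,0,-0.15],[0,0,-0.15]],"rot":[[0,0,0],[0,0,0],[0,0,0],[0,0,0]]}'
```

```text
time: 6.45
tcp_pos: [0.4518, -0.2979, 0.3265]
tool_rot: [-0.274, 3.129, -0.001]
contact_force: [-3.5, 3.9, 15.2]
finger_gap: 0.0288
gripper_force: 42.7
time: 6.78
tcp_pos: [0.4517, -0.2979, 0.3262]
tool_rot: [-0.274, 3.128, -0.001]
contact_force: [-7.9, 6.0, 29.5]
finger_gap: 0.0288
gripper_force: 44.2
```

```bash

python3 -m inch '{"linear":[[0,0,0.2],[0,0,0.25],[0,0,0.25]],"rot":[[0,0,0],[0,0,0],[0,0,0]]}'
python3 -m inch '{"linear":[[0,0,0],[0,0,0],[0,0,0],[0,0,0],[0,0,0]],"rot":[[0,0,0],[0,0,0],[0,0,0],[0,0,0],[0,0,0]]}' 1
python3 -m inch '{"linear":[[0,0,0.6],[0,0,1.5],[0,0,3.5],[0,0,7],[0,0,11]],"rot":[[0,0,0],[0,0,0],[0,0,0],[0,0,0],[0,0,0]]}' 1
python3 - <<'E'
from h import *
im=arm.get_image("side");im=arm.get_image("side"); s=arm.sense(); print(s["tcp_pos"],s["contact_force"])
cv2.imwrite("pics/p5.png",cv2.resize(im["pixels"][150:320,220:360],(494,600),interpolation=cv2.INTER_CUBIC))
E
```

```text
time: 7.03
tcp_pos: [0.452, -0.298, 0.3266]
tool_rot: [-0.274, 3.129, -0.001]
contact_force: [-2.0, 1.9, 8.9]
finger_gap: 0.029
gripper_force: 41.6
time: 7.45
tcp_pos: [0.4519, -0.2979, 0.326]
tool_rot: [0.274, -3.129, -0.0]
contact_force: [-0.5, -0.6, -0.2]
finger_gap: 0.0849
gripper_force: 0.0
time: 7.87
tcp_pos: [0.4514, -0.2976, 0.437]
tool_rot: [0.274, -3.127, -0.002]
contact_force: [1.2, -0.2, -0.2]
finger_gap: 0.0853
gripper_force: 0.0
[ 0.45257749 -0.29888543  0.44299953] [ 0.35360503 -0.95702056  0.4519859 ]
```

View pics/p5.png

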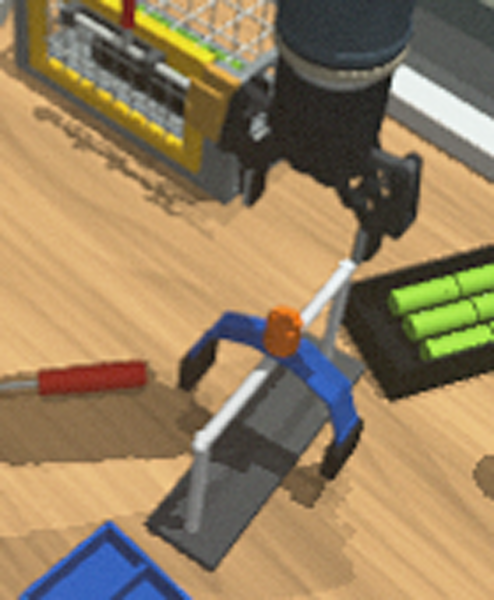

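```bash

python3 -m inch '{"linear":[[1.2,3,0],[2.9,6.5,0],[4.6,10,0],[6.3,13.5,0],[8,17,0]],"rot":[[0,0,-2],[0,0,-4],[0,0,-6],[0,0,-6],[0,0,-6]]}'
python3 -m inch '{"linear":[[1.7,3.6,0],[3.4,7.2,0],[5.1,10.8,0],[6.5,14.4,0],[6.5,17.5,0]],"rot":[[0,0,0],[0,0,0],[0,0,0],[0,0,0],[0,0,0]]}'
python3 - <<'E'
from h import *
for i in range(3): im=arm.get_image("wrist")
S=arm.get_image("side");T=arm.get_image("top")
s=arm.sense(); print(s["tcp_pos"],s["contact_force"],s["time"],s["q"]); print(R.from_rotvec(s["tool_rot"]).as_matrix()[:,1:])
import pickle; pickle.dump((im,S,T),open("d3.pkl","wb"))
print(proj(im,[.616,.059,.225]),proj(im,[.616,.059,.179]))
hsv=cv2.cvtColor(im["pixels"],cv2.COLOR_BGR2HSV); m=cv2.inRange(hsv,(0,150,60),(5,255,255))|cv2.inRange(hsv,(174,150,60),(180,255,255))
k,l,st,ce=cv2.connectedComponentsWithStats(m)
for i in range(1,k):
    if st[i,4]>12: print(st[i],ce[i])
cv2.imwrite("pics/w2.png",im["pixels"])
E
```

```text
time: 8.38
tcp_pos: [0.5322, -0.1262, 0.4372]
tool_rot: [-0.109, 3.139, -0.0]
contact_force: [0.1, -0.5, -0.3]
finger_gap: 0.0853
gripper_force: 0.0
time: 8.8
tcp_pos: [0.5985, 0.0503, 0.4366]
tool_rot: [-0.113, 3.138, 0.001]
contact_force: [0.9, -0.2, 0.2]
finger_gap: 0.0851
gripper_force: 0.0
[0.5967052  0.04658175 0.43666666] [ 0.12199313 -0.5168439  -0.46670329] 9.05 [-0.24196123  0.43703647  0.13084293  1.60466884 -0.06099087  1.10369452
  1.54505341]
[[-7.00157716e-02  3.20701067e-04]
 [ 9.97545574e-01 -7.66197764e-04]
 [-7.86771593e-04 -9.99999655e-01]]
[266.0316888  245.44573744] [265.00960343 220.70532749]
[ 75   0  28  14 252] [88.72222222  4.78174603]
[258 214  20  40 683] [267.01610542 233.3704246 ]
```

View pics/w2.png

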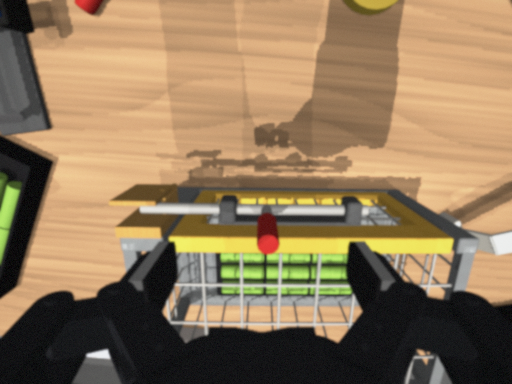

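```bash

python3 -m inch '{"linear":[[1.9,1.35,0],[1.9,1.35,-2],[1.9,1.35,-4.5],[1.9,1.35,-6.5],[1.9,1.35,-7.5]],"rot":[[0,0,0],[0,0,0],[0,0,0],[0,0,0],[0,0,0]]}'
python3 -m inch '{"linear":[[0,0,0],[0,0,0],[0,0,0]],"rot":[[0,0,0],[0,0,0],[0,0,0]]}' 
python3 - <<'E'
from h import *
s=arm.sense(); print(s["tcp_pos"],s["contact_force"])
E
```

```text
time: 9.47
tcp_pos: [0.6152, 0.0587, 0.3592]
tool_rot: [0.106, -3.137, 0.002]
contact_force: [-0.1, 0.3, -0.2]
finger_gap: 0.0853
gripper_force: 0.0
time: 9.72
tcp_pos: [0.6163, 0.06, 0.3627]
tool_rot: [-0.109, 3.138, 0.0]
contact_force: [0.1, 0.0, 0.5]
finger_gap: 0.0855
gripper_force: 0.0
[0.61630546 0.05999119 0.36266109] [0.1129268  0.04356296 0.45991692]
```

```bash

python3 -m inch '{"linear":[[0,0,0],[0,0,0],[0,0,0],[0,0,0],[0,0,0]],"rot":[[0,0,0],[0,0,0],[0,0,0],[0,0,0],[0,0,0]]}' 0 60
python3 -m inch '{"linear":[[0,0,0],[0,0,0],[0,0,0],[0,0,0]],"rot":[[0,0,0],[0,0,0],[0,0,0],[0,0,0]]}'
python3 - <<'E'
from h import *
s=arm.sense(); print(s["tcp_pos"],s["contact_force"],s["finger_gap"])
E
```

```text
time: 10.13
tcp_pos: [0.6159, 0.0607, 0.3614]
tool_rot: [-0.111, 3.139, 0.0]
contact_force: [0.9, -1.2, -0.5]
finger_gap: 0.0255
gripper_force: 0.0
time: 10.47
tcp_pos: [0.6159, 0.0607, 0.3614]
tool_rot: [-0.11, 3.139, 0.0]
contact_force: [0.1, 0.1, 3.9]
finger_gap: 0.0148
gripper_force: 58.4
[0.61591792 0.06065371 0.3614111 ] [0.09263425 0.08979307 3.93849974] 0.014766333008333986
```

```bash

python3 -m inch '{"linear":[[0,0,0.4],[0,0,0.8],[0,0,1.2],[0,0,1.45],[0,0,1.45]],"rot":[[0,0,0],[0,0,0],[0,0,0],[0,0,0],[0,0,0]]}'
python3 - <<'E'
from h import *
s=arm.sense(); print(s["tcp_pos"],s["contact_force"],s["finger_gap"],s["wrist_torque"])
E
```

```text
time: 10.88
tcp_pos: [0.6159, 0.0607, 0.3762]
tool_rot: [-0.11, 3.139, 0.0]
contact_force: [0.4, 0.7, -2.1]
finger_gap: 0.0145
gripper_force: 58.4
[0.61587027 0.06066807 0.37624825] [ 0.3609446   0.67400943 -2.14253478] 0.014493303405120766 [0.10288303 0.00327462 0.07148714]
```

```bash

python3 -m inch '{"linear":[[-0.05,0.8,0],[-0.1,1.6,0],[-0.16,2.4,0],[-0.21,3.2,0],[-0.24,3.6,0]],"rot":[[0,0,0],[0,0,0],[0,0,0],[0,0,0],[0,0,0]]}'
python3 -m inch '{"linear":[[-0.01,0.2,0],[-0.02,0.35,0],[-0.02,0.35,0]],"rot":[[0,0,0],[0,0,0],[0,0,0]]}'
python3 - <<'E'
from h import *
s=arm.sense(); print(s["tcp_pos"],s["contact_force"],s["finger_gap"],s["wrist_torque"])
E
```

```text
time: 11.3
tcp_pos: [0.6133, 0.0987, 0.3755]
tool_rot: [0.113, -3.139, -0.001]
contact_force: [0.7, -1.0, -2.8]
finger_gap: 0.0146
gripper_force: 58.5
time: 11.55
tcp_pos: [0.6132, 0.1002, 0.3756]
tool_rot: [0.11, -3.139, 0.0]
contact_force: [-0.6, -1.3, -3.2]
finger_gap: 0.0145
gripper_force: 58.6
[0.61320268 0.10017785 0.37559103] [-0.61195104 -1.29920788 -3.22941434] 0.014490889102285447 [-0.17118113 -0.02952187 -0.00468901]
```

```bash

python3 -m inch '{"linear":[[-0.01,0.1,0],[-0.01,0.2,0],[-0.01,0.2,0]],"rot":[[0,0,0],[0,0,0],[0,0,0]]}'
python3 -m inch '{"linear":[[0,0.1,0],[0,0.15,0],[0,0.15,0]],"rot":[[0,0,0],[0,0,0],[0,0,0]]}'
```

```text
time: 11.8
tcp_pos: [0.6132, 0.1006, 0.3756]
tool_rot: [0.108, -3.139, 0.003]
contact_force: [0.1, -5.6, -2.7]
finger_gap: 0.0148
gripper_force: 58.8
time: 12.05
tcp_pos: [0.6131, 0.1009, 0.3756]
tool_rot: [0.106, -3.139, 0.005]
contact_force: [-0.0, -9.1, -2.0]
finger_gap: 0.0145
gripper_force: 58.9
```

```bash
python3 - <<'E'
from h import *
H=np.array([.6322,.2348]); r=np.array([.6131,.1018])-H; c=np.array([.6131,.1037])
for t in np.arange(0,.441,.04):
    M=np.array([[np.cos(t),np.sin(t)],[-np.sin(t),np.cos(t)]]); print(round(t,2),((H+M@r-c)*100).round(2),round(-np.degrees(t),1))
E
```

```text
0.0 [ 0.   -0.19] -0.0
0.04 [-0.53 -0.1 ] -2.3
0.08 [-1.06  0.01] -4.6
0.12 [-1.58  0.13] -6.9
0.16 [-2.09  0.28] -9.2
0.2 [-2.6   0.45] -11.5
0.24 [-3.11  0.65] -13.8
0.28 [-3.6   0.86] -16.0
0.32 [-4.09  1.09] -18.3
0.36 [-4.56  1.34] -20.6
0.4 [-5.03  1.6 ] -22.9
0.44 [-5.48  1.89] -25.2
```

```bash

python3 -m inch '{"linear":[[-0.53,-0.1,0],[-1.06,0.01,0],[-1.58,0.13,0],[-2.09,0.28,0],[-2.09,0.28,0]],"rot":[[0,0,-2.3],[0,0,-4.6],[0,0,-6.9],[0,0,-9.2],[0,0,-9.2]]}'
python3 - <<'E'
from h import *
s=arm.sense(); print(s["tcp_pos"],s["contact_force"],s["finger_gap"],s["wrist_torque"])
T=arm.get_image("top"); cv2.imwrite("pics/t6.png",T["pixels"])
E
```

```text
time: 12.47
tcp_pos: [0.5913, 0.1054, 0.3756]
tool_rot: [-0.148, -3.137, 0.002]
contact_force: [0.3, -6.1, -3.3]
finger_gap: 0.0143
gripper_force: 58.9
[0.59131248 0.10538547 0.37557546] [ 0.31877836 -6.12347833 -3.27438367] 0.014330367181016558 [-1.11961346 -0.03161238  0.00503195]
```

```bash

python3 -m inch '{"linear":[[-0.51,0.17,0],[-1.02,0.37,0],[-1.51,0.58,0],[-2.0,0.81,0],[-2.47,1.06,0]],"rot":[[0,0,-2.3],[0,0,-4.6],[0,0,-6.8],[0,0,-9.1],[0,0,-11.4]]}'
python3 -m inch '{"linear":[[-0.35,0.2,0],[-0.35,0.2,0],[-0.35,0.2,0]],"rot":[[0,0,-1.7],[0,0,-1.7],[0,0,-1.7]]}'
python3 - <<'E'
from h import *
for i in range(3):S=arm.get_image("side")
W=arm.get_image("wrist");s=arm.sense(); print(s["tcp_pos"],s["contact_force"],s["finger_gap"],s["wrist_torque"])
H=np.array([.6322,.2348]); a=s["tcp_pos"][:2]-H; r=np.array([.6131,.1005])-H
print("theta",np.arctan2(*r[::-1])-np.arctan2(*a[::-1]),np.linalg.norm(a),np.linalg.norm(r))
a=cv2.resize(S["pixels"][90:290,180:330],(400,533),interpolation=cv2.INTER_CUBIC)
b=cv2.resize(W["pixels"],(400,300))
cv2.imwrite("pics/f.png",np.hstack([a,cv2.copyMakeBorder(b,0,233,0,0,0)]))
E
```

```text
time: 12.93
tcp_pos: [0.5671, 0.1156, 0.3756]
tool_rot: [-0.459, -3.107, 0.003]
contact_force: [-2.0, -5.8, -1.5]
finger_gap: 0.0146
gripper_force: 58.9
time: 13.18
tcp_pos: [0.5635, 0.1177, 0.3755]
tool_rot: [-0.501, -3.1, 0.003]
contact_force: [-2.7, -6.8, -3.2]
finger_gap: 0.0143
gripper_force: 58.9
[0.56364908 0.11756668 0.37551234] [-1.52856623 -6.02330711 -2.2111326 ] 0.014892624042241658 [-1.15788223  0.29574282  0.07716318]
theta 0.3878512013504425 0.13580456664293886 0.1356513914414445
```

View pics/f.png

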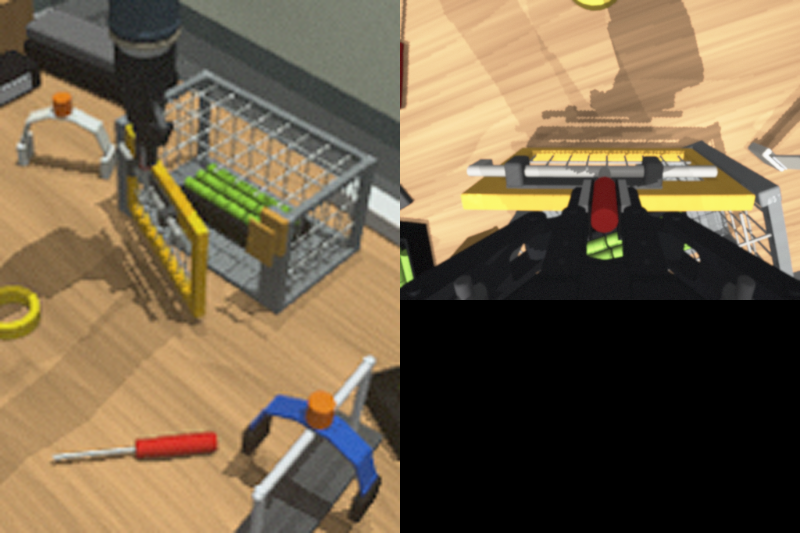

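```bash
python3 -c "
from workcell import arm
print(arm.close_job())"
```

```text
the job is handed in; nothing more can be done
None
```

The blue headband is hung over the rail with one arm on each side, the bolt was lifted and drawn to its end stop, and the gate is held open at about 0.39 rad (about 10 cm at the free edge) in the closed gripper. The job was handed in after about 13.4 s.

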